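# Sort the painted shoe lasts into their order trays

### The job

Put each of the four painted shoe lasts into the tray whose card has the same colour, set down gently (not dropped) so that it lies flat on its sole inside the tray with its toe pointing to the card. Leave the two plain wooden lasts where they are.

Things in the scene. Friction and masses are not known exactly. Their poses are not given: they have to be found in the camera images.
- last_red_heel (a point): heel block centre of the pale wooden baby-size shoe last with red painted heel top. Last: 110 mm long, 41 wide at the ball, 60 high at the heel, 15 at the toe, 0.12 kg, standing on its sole. Grip the heel block: 54 long, 30 wide, 60 high, upright sides. The point: 35 mm above the sole, midway across, 77 behind the toe tip, 33 ahead of the heel's back. x to the toe, z up.
- last_blue_heel (a point): heel block centre of the pale wooden baby-size shoe last with blue painted heel top. Last: 110 mm long, 41 wide at the ball, 60 high at the heel, 15 at the toe, 0.12 kg, standing on its sole. Grip the heel block: 54 long, 30 wide, 60 high, upright sides. The point: 35 mm above the sole, midway across, 77 behind the toe tip, 33 ahead of the heel's back. x to the toe, z up.
- last_yellow_heel (a point): heel block centre of the pale wooden baby-size shoe last with yellow painted heel top. Last: 110 mm long, 41 wide at the ball, 60 high at the heel, 15 at the toe, 0.12 kg, standing on its sole. Grip the heel block: 54 long, 30 wide, 60 high, upright sides. The point: 35 mm above the sole, midway across, 77 behind the toe tip, 33 ahead of the heel's back. x to the toe, z up.
- last_green_heel (a point): heel block centre of the pale wooden baby-size shoe last with green painted heel top. Last: 110 mm long, 41 wide at the ball, 60 high at the heel, 15 at the toe, 0.12 kg, standing on its sole. Grip the heel block: 54 long, 30 wide, 60 high, upright sides. The point: 35 mm above the sole, midway across, 77 behind the toe tip, 33 ahead of the heel's back. x to the toe, z up.
- tray_red_seat (a point): heel place on the floor of the fixed plywood tray with the red card. Inside 134 by 66 mm, walls 6; floor 6 and rim 12 above the table; card flat on a ledge outside the +x end. The point: midway across, 22 mm from the tray's middle, away from the card; a last centred here, toe to the card, has its heel block centre 35 mm above it. x to the card, y across, z up.
- tray_blue_seat (a point): heel place on the floor of the fixed plywood tray with the blue card. Inside 134 by 66 mm, walls 6; floor 6 and rim 12 above the table; card flat on a ledge outside the +x end. The point: midway across, 22 mm from the tray's middle, away from the card; a last centred here, toe to the card, has its heel block centre 35 mm above it. x to the card, y across, z up.
- tray_yellow_seat (a point): heel place on the floor of the fixed plywood tray with the yellow card. Inside 134 by 66 mm, walls 6; floor 6 and rim 12 above the table; card flat on a ledge outside the +x end. The point: midway across, 22 mm from the tray's middle, away from the card; a last centred here, toe to the card, has its heel block centre 35 mm above it. x to the card, y across, z up.
- tray_green_seat (a point): heel place on the floor of the fixed plywood tray with the green card. Inside 134 by 66 mm, walls 6; floor 6 and rim 12 above the table; card flat on a ledge outside the +x end. The point: midway across, 22 mm from the tray's middle, away from the card; a last centred here, toe to the card, has its heel block centre 35 mm above it. x to the card, y across, z up.
- plain_a_heel (a point): heel block centre of one of two plain lasts: same shape and size as the painted ones, but bare wood all over with a small brass dot on top; point and axes as for those.
- plain_b_heel (a point): heel block centre of the other of two plain lasts: same shape and size as the painted ones, but bare wood all over with a small brass dot on top; point and axes as for those.
There are look-alikes about, which are no part of the job. Leave any pink look-alike of the part that bears tray_yellow_seat alone.

How it is judged:
At the end, for the whole second after the job is handed in: Each painted last stands flat on its sole (tilt under 0.06 rad) on the floor of the tray of its own colour, its heel point within 20 mm of the tray's heel place, its toe towards the card, released and at rest; both plain lasts are within 20 mm of where they started (horizontal distance between last_red_heel and tray_red_seat below 0.02 m and z of last_red_heel in the frame of tray_red_seat below 0.038 m and angle between each of last_red_heel, last_blue_heel, last_yellow_heel, last_green_heel's own z axis and vertical below 0.06 rad and linear speed of each of last_red, last_blue, last_yellow, last_green below 0.01 m/s and angular speed of each of last_red, last_blue, last_yellow, last_green below 0.1 rad/s and horizontal distance between last_blue_heel and tray_blue_seat below 0.02 m and z of last_blue_heel in the frame of tray_blue_seat below 0.038 m and horizontal distance between last_yellow_heel and tray_yellow_seat below 0.02 m and z of last_yellow_heel in the frame of tray_yellow_seat below 0.038 m and horizontal distance between last_green_heel and tray_green_seat below 0.02 m and z of last_green_heel in the frame of tray_green_seat below 0.038 m and distance of each of plain_a_heel, plain_b_heel from where it was at the start of the episode below 0.02 m); the robot touches nothing.
It fails at once if a painted last is dropped: clear of everything more than about 6 cm above where it would stand ((height (world z) of last_red_heel above 0.1 m and contact force between last_red and anything else below 0.01 N) or (height (world z) of last_blue_heel above 0.1 m and contact force between last_blue and anything else below 0.01 N) or (height (world z) of last_yellow_heel above 0.1 m and contact force between last_yellow and anything else below 0.01 N) or (height (world z) of last_green_heel above 0.1 m and contact force between last_green and anything else below 0.01 N)).
It fails at once if a plain last is moved by more than 2 cm (distance of any of plain_a_heel, plain_b_heel from where it was at the start of the episode above 0.02 m).
It also fails if it takes over 93 s, if anything falls off the work surface, if the arm or the gripper's body presses on something with over 40 N, if the wrist force passes 120 N, or if a joint passes its speed limit or range.

### The arm

A 6-joint arm with a two-finger parallel gripper is mounted at the origin on the work surface. World frame = base frame: x ahead of the robot, y to its left, z up, the work surface at z = 0. Lengths are in m, angles in rad, forces in N, time in s.
With the tool pointing down it reaches from about 0.375 to 0.975 m from the base axis. Payload 3.8 kg.
Tool frame: the origin (TCP) lies at the very end of the fingers, on their centre line; the grasp point (between the pads) lies 19 mm behind it; z points along the fingers, y is the line along which they close (so a half turn about z gives the same grasp; the last joint's range is limited). The gripper opens to 85 mm and grips with 20 to 120 N. Pads are 22 mm wide; open, the fingers measure 114 mm over their backs; the gripper's body (76 mm by 85 mm) begins 54 mm behind the grasp point. The pads swing forward as they close: fully open they stand 13 mm farther back than shut.
Start: joints at [-1.149, 0.264, 1.604, -0, 1.274, -0.037], TCP at [0.299, -0.605, 0.231] pointing down, gripper open.
Joint ranges: [-2.63, 2.63], [-0.94, 2.18], [0.31, 2.57], [-1.31, 4.45], [0, 2.66], [-2.55, 2.55]. Speed limits (rad/s): [2.57, 2.57, 3.14, 3.14, 3.14, 3.14].

### API

Orientations are given as a rotation vector (axis times angle).
In Python, from workcell import * gives the robot as it stands.
- The arm moves only by the shell command python3 -m crank 'ROWS' [OPENING] [FORCE]. ROWS is JSON, a list that holds one entry, the list of rows, each a list of 6 numbers: the shift along the tool's x, y, z in cm, then the turn, a rotation vector about the tool's x, y, z in rad. In form: [[[dx, dy, dz, ax, ay, az], ...]]. A call has 1 to 8 rows; each row shifts and turns the commanded pose from where the row before left it, along the tool's axes as they then stand; what a row does not reach is not made up. A row lasts 1/12 s, in which the tool goes at most 41.7 mm and 7.16 degrees, less where a joint would pass 70% of its speed; a pose out of reach is approached as far as the arm can. A call with a gripper value outside its range is refused whole. OPENING is the finger opening in cm, from 0 to 8.54, set as the call begins (- or left out, the last holds). The fingers move at their own pace and stop on an object; FORCE is the grip in N (left out, the last holds). Time passes only in rows, so rows that do not move let the fingers close. It gives the time, the measured TCP pose, the force, the opening and the grip force at its end, in the units of the state.
- read_state(): the state, without advancing time (a new reading comes with each control period).
- read_camera(name): name is "side" or "top"; returns the picture (384x512x3 uint8, blue, green, red); there is no depth.
- camera_model(name): a dict with "camera_matrix" (3x3 intrinsics, pixels), "R" (3x3) and "t" (3): a world point X has camera coordinates R X + t. Camera axes: x right, y down, z forward; pixel columns grow to the right and rows downward; lengths in m; the calibration is good to about 2 mm. A picture is of the moment at which its call begins. camera_model takes no time and is no camera call.
- finish_job(): hands the job in; it is judged then, once.
The state is a dict: "time": time; "q": joint angles; "joint_vel": joint speeds; "joint_torque": joint torques, N m; "tool_pos": TCP position; "tcp_rot": TCP orientation; "wrist_force": force on the tool from outside, world axes, zero at the start; "torque": the same for the moment, N m; "width": opening from 0.0 (shut) to 1.0 (fully open); "grip_force": force on a finger pad.
Only numpy, scipy, OpenCV 4.12 (cv2) and the standard library are available. Lean on these libraries where they do the work, as an engineer would, in place of code of your own. Each camera call takes 0.05 s, during which the arm holds its last target. There are 200 camera calls.

## Working session

There is one attempt and no reset: what is moved stays moved. The work goes in short steps, Python scripts to look and compute and a shell command to move; the robot and the scene stay as the last step left them, time stands still between calls to the robot, and variables do not carry over. Pictures are saved under pics/ and viewed, at most 14 in all, crops included, and the job is handed in when it is done.

```bash
mkdir -p pics; ls
python3 - <<'E'
from workcell import *
import cv2
for n in("top","side"):
    im=read_camera(n); cv2.imwrite(f"pics/{n}0.png",im)
    m=camera_model(n); print(n,m["camera_matrix"],m["R"],m["t"])
s=read_state(); print(s)
E
```

```text
pics
top [[385.21363893   0.         250.49030653]
 [  0.         385.21363893 198.68727275]
 [  0.           0.           1.        ]] [[-3.88335461e-05 -9.99984812e-01  5.51134139e-03]
 [-9.96169174e-01 -4.43265982e-04 -8.74458678e-02]
 [ 8.74469826e-02 -5.49362424e-03 -9.96154027e-01]] [0.00405301 0.41690457 0.93674341]
side [[451.38655212   0.         260.14730447]
 [  0.         451.38655212 187.54729363]
 [  0.           0.           1.        ]] [[-0.97238904 -0.23227971  0.02248764]
 [-0.14944825  0.54581362 -0.82447117]
 [ 0.17923387 -0.80506746 -0.56545698]] [0.38601743 0.12011839 1.2252477 ]
{'time': 0.1, 'q': array([-1.14890648e+00,  2.64716860e-01,  1.60526531e+00,  5.49374144e-07,
        1.27372997e+00, -3.69046106e-02]), 'joint_vel': array([-0.00020011, -0.00034606, -0.00394275, -0.00032032, -0.00043667,
       -0.00101241]), 'joint_torque': array([ 6.64578674e-04, -5.16704750e+01, -3.68590629e+01,  1.32606638e-05,
        6.25569199e-03, -3.93757875e-05]), 'tool_pos': array([ 0.29865083, -0.60457348,  0.23004519]), 'tcp_rot': array([-3.05726841e+00, -7.13895247e-01,  6.35680951e-04]), 'wrist_force': array([-0.00458556, -0.52475956, -0.12963307]), 'torque': array([ 0.00663731, -0.0138837 , -0.00273197]), 'grip_force': 0.0, 'width': 1.0030193332474615}
```

View pics/top0.png

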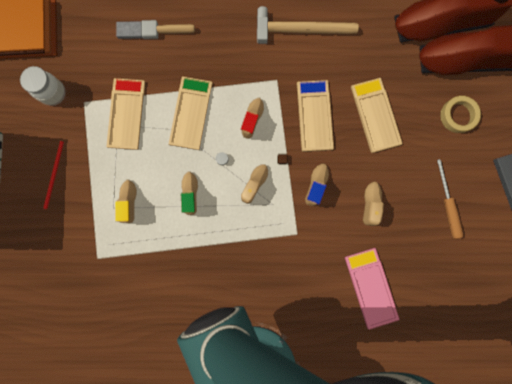

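View pics/side0.png

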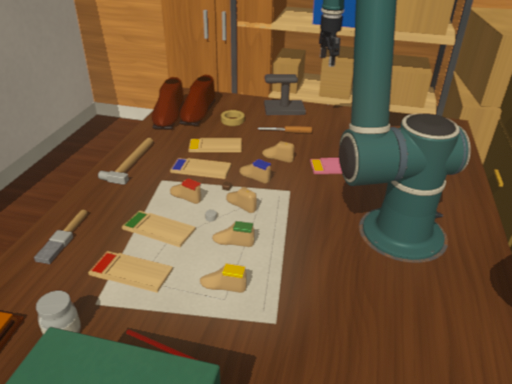

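Candidates seen in the top view:
- **Lasts:** red (251,117), blue (318,187), yellow (124,203), green (188,195). The plain ones at (256,183) and (374,203) stay put.
- **Trays:** red (126,114), green (190,113), blue (315,115), and the wooden yellow one at (376,115). The pink tray with a yellow card at (372,288) is the look-alike, so I leave it.

Next I measure.

```bash
cat > h.py <<'E'
from workcell import *
import cv2, numpy as np
def ray(n,px):
    m=camera_model(n);R,t=m["R"],m["t"]
    px=np.atleast_2d(px).astype(float)
    d=np.c_[px,np.ones(len(px))]@np.linalg.inv(m["camera_matrix"]).T@R
    return -R.T@t,d
def plane(n,px,z):
    c,d=ray(n,px); return c+d*((z-c[2])/d[:,2])[:,None]
def tri(a,b):
    (c1,d1),(c2,d2)=ray("top",a),ray("side",b)
    A=np.c_[d1[0],-d2[0]];s=np.linalg.lstsq(A,c2-c1,rcond=None)[0]
    p,q=c1+s[0]*d1[0],c2+s[1]*d2[0]; return (p+q)/2,np.linalg.norm(p-q)
def proj(n,X):
    m=camera_model(n);x=(np.atleast_2d(X)@m["R"].T+m["t"])@m["camera_matrix"].T
    return x[:,:2]/x[:,2:]
H={'red':((0,7),(173,180)),'yellow':((22,33),),'green':((45,85),),'blue':((105,130),)}
def cmask(im,c):
    h=cv2.cvtColor(im,cv2.COLOR_BGR2HSV);m=0
    for a,b in H[c]: m=m|cv2.inRange(h,(a,150 if c!='green' else 110,70),(b,255,255))
    return m
def blobs(m,lo=40,hi=900):
    cs,_=cv2.findContours(m,cv2.RETR_EXTERNAL,cv2.CHAIN_APPROX_NONE)
    out=[]
    for c in cs:
        if lo<cv2.contourArea(c)<hi:
            mm=cv2.moments(c);out.append((np.array([mm['m10']/mm['m00'],mm['m01']/mm['m00']]),cv2.contourArea(c),c))
    return out
E
python3 - <<'E'
from h import *
for n in("top","side"):
    im=cv2.imread(f"pics/{n}0.png")
    for c in H: print(n,c,[(b[0].round(1).tolist(),b[1]) for b in blobs(cmask(im,c))])
    print(n,"cam",ray(n,[0,0])[0])
im=cv2.imread("pics/top0.png")
cv2.imwrite("pics/crop1.png",cv2.resize(im[70:235,95:415],None,fx=2.5,fy=2.5,interpolation=cv2.INTER_CUBIC))
hs=cv2.cvtColor(im,cv2.COLOR_BGR2HSV)
for n,p in dict(last=(126,188),tray=(126,120),paper=(220,220),plain=(374,190),table=(330,230),traybl=(315,120),lastblue=(321,170)).items(): print(n,hs[p[1],p[0]])
E
```

```text
top red [([52.9, 175.1], 297.0), ([249.5, 121.9], 204.5), ([127.9, 85.3], 199.5)]
top yellow [([362.2, 259.0], 224.0), ([122.0, 210.6], 229.0), ([367.7, 87.3], 245.0)]
top green [([187.7, 202.2], 203.0), ([195.2, 85.0], 187.5)]
top blue [([316.4, 192.4], 198.0), ([312.6, 87.0], 164.5)]
top cam [0.33339226 0.00938386 0.96957497]
side red [([155.5, 343.4], 297.0), ([103.5, 262.6], 161.0), ([190.1, 183.3], 105.0)]
side yellow [([233.3, 270.5], 222.5), ([317.0, 164.5], 55.5), ([194.2, 143.6], 63.0)]
side green [([242.7, 226.6], 119.5), ([135.1, 219.7], 98.0)]
side blue [([348.8, 13.0], 286.0), ([317.5, 11.2], 146.0)]
side cam [0.17370472 1.01050882 0.78317839]
last [ 18 116 183]
tray [ 19 102 217]
paper [ 22  33 206]
plain [ 18 114 185]
table [ 12 155 110]
traybl [ 18 101 214]
lastblue [ 17 118 180]
```

View pics/crop1.png

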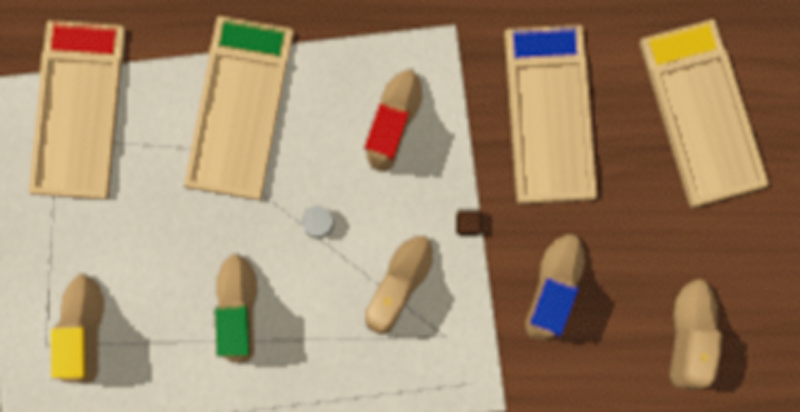

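The crop confirms it: four painted lasts with their toes up the image (+x), and four wooden trays with their cards at the +x end. The bare lasts with brass dots are the ones to leave.

```bash
cat > m.py <<'E'
from h import *
top=cv2.imread("pics/top0.png");side=cv2.imread("pics/side0.png")
L={'red':((249.5,122),(190,183)),'blue':((316.4,192.4),(262,164)),'yellow':((122,210.6),(233,270)),'green':((187.7,202),(242.7,226.6))}
T={'red':((128,85),(103,262)),'blue':((312.6,87),(178,163)),'yellow':((367.7,87.3),(194,143.6)),'green':((195,85),(135,219.7))}
hs=cv2.cvtColor(top,cv2.COLOR_BGR2HSV)
wood=cv2.inRange(hs,(10,70,120),(28,180,255))
near=lambda bs,p:min(bs,key=lambda b:np.hypot(*(b[0]-p)))
for c in H:
    bt,bs=blobs(cmask(top,c),15),blobs(cmask(side,c),15)
    a,b=near(bt,L[c][0]),near(bs,L[c][1])
    X,e=tri(a[0],b[0])
    xy=plane("top",a[2][:,0],.06)[:,:2].astype(np.float32)
    r=cv2.minAreaRect(xy*1000)
    cx=plane("top",a[0],.06)[0]
    m=cv2.morphologyEx(wood|cmask(top,c),cv2.MORPH_CLOSE,np.ones((3,3)))
    o=[k for k in blobs(m,200,6000) if cv2.pointPolygonTest(k[2],tuple(map(float,a[0])),False)>0][0]
    P=plane("top",o[2][:,0],.010)[:,:2]; d=P-cx[:2]; tip=P[np.argmax(np.hypot(*d.T)*(d[:,0]>0))]
    pca=cv2.fitLine(P.astype(np.float32),2,0,.01,.01).ravel()
    print(c,"LAST tri",X.round(4),"e",round(e,4),"pl",cx.round(4),"rect",np.round(r,1) if 0 else (np.round(r[0],1),np.round(r[1],1),round(r[2],1)),"tip",tip.round(4),"yaw_tip",np.degrees(np.arctan2(*(tip-cx[:2])[::-1])).round(1),"dist",np.hypot(*(tip-cx[:2])).round(4), "side px",b[0].round(0),b[1])
    a,b=near(bt,T[c][0]),near(bs,T[c][1])
    X,e=tri(a[0],b[0])
    o=[k for k in blobs(m,200,6000) if cv2.pointPolygonTest(k[2],tuple(map(float,a[0])),False)>0][0]
    P=plane("top",o[2][:,0],.012)[:,:2].astype(np.float32)
    r=cv2.minAreaRect(P*1000); bx=cv2.boxPoints(r)/1000
    bk=bx[np.argsort(bx[:,0])]; back=bk[:2].mean(0);fr=bk[2:].mean(0);u=(fr-back)/np.hypot(*(fr-back))
    print("  TRAY card tri",X.round(4),"e",round(e,4),"size",np.round(r[1],1),"yaw",np.degrees(np.arctan2(u[1],u[0])).round(1),"seat",(back+u*.051).round(4),"card ahead of seat",((X[:2]-back)@u-.051).round(4),((X[:2]-back)@[-u[1],u[0]]).round(4))
E
python3 m.py
```

```text
red LAST tri [0.6019 0.007  0.0556] e 0.0028 pl [0.5992 0.0068 0.06  ] rect (array([599.3,   7. ]), array([29.8, 49. ]), 70.4) tip [ 0.6764 -0.0177] yaw_tip -17.6 dist 0.081 side px [190. 183.] 105.0
  TRAY card tri [0.7101 0.319  0.008 ] e 0.0006 size [ 86.2 183.7] yaw -3.9 seat [0.5954 0.3269] card ahead of seat 0.115 -0.0001
yellow LAST tri [0.3857 0.3096 0.0544] e 0.0012 pl [0.3848 0.3076 0.06  ] rect (array([384.2, 307.6]), array([47.5, 28.3]), 1.6) tip [0.4645 0.3162] yaw_tip 6.1 dist 0.0802 side px [233. 271.] 222.5
  TRAY card tri [ 0.7065 -0.2979  0.0077] e 0.0009 size [184.7  87.3] yaw 15.8 seat [ 0.5941 -0.3264] card ahead of seat 0.1159 -0.0032
green LAST tri [0.4061 0.154  0.0539] e 0.0017 pl [0.4048 0.1529 0.06  ] rect (array([406.4, 152.3]), array([45.2, 28.3]), 0.9) tip [0.4849 0.1637] yaw_tip 7.7 dist 0.0808 side px [243. 227.] 119.5
  TRAY card tri [0.7121 0.1466 0.0072] e 0.0012 size [157.8 183.4] yaw -10.1 seat [0.6048 0.2025] card ahead of seat 0.1155 -0.0362
blue LAST tri [ 0.5429 -0.099   0.0748] e 0.2533 pl [ 0.4282 -0.1522  0.06  ] rect (array([ 428.1, -152. ]), array([29.4, 44.1]), 68.7) tip [ 0.5081 -0.1789] yaw_tip -18.5 dist 0.0842 side px [179. 164.] 25.0
  TRAY card tri [ 0.7077 -0.156   0.0058] e 0.0008 size [184.6  84. ] yaw 3.4 seat [ 0.5914 -0.1609] card ahead of seat 0.1165 -0.0019
```

```bash
cat > go.py <<'E'
import sys
from h import *
from scipy.spatial.transform import Rotation as Ro
def go(x,y,z,yaw):
    s=read_state();p=s["tool_pos"];R=Ro.from_rotvec(s["tcp_rot"]);a=np.radians(yaw);c,q=np.cos(a),np.sin(a)
    Rt=Ro.from_matrix(np.array([[c,q,0],[q,-c,0],[0,0,-1]]))
    print("t",round(s["time"],2),"p",p.round(4),"w",round(s["width"],3),"grip",round(s["grip_force"],1),"| turn",(R.inv()*Rt).as_rotvec().round(3),"then shift cm",(Rt.inv().apply(np.array([x,y,z])-p)*100).round(2))
if __name__=="__main__": go(*map(float,sys.argv[1:5]))
E
python3 - <<'E'
from h import *
top=cv2.imread("pics/top0.png");side=cv2.imread("pics/side0.png")
hs=cv2.cvtColor(top,cv2.COLOR_BGR2HSV)
w=cv2.inRange(hs,(12,75,165),(26,150,255))
for c,p in dict(red=(126,114),green=(190,113),blue=(315,115),yellow=(376,115)).items():
    card=min(blobs(cmask(top,c)),key=lambda b:np.hypot(*(b[0]-[p[0],p[1]-28])))
    best=[k for k in blobs(w,500,4000) if np.hypot(*(k[0]-p))<22][0]
    P=plane("top",best[2][:,0],.012)[:,:2].astype(np.float32)
    P2=plane("top",card[2][:,0],.007)[:,:2].astype(np.float32);cc=plane("top",card[0],.007)[0,:2]
    r=cv2.minAreaRect(P*1000);bx=cv2.boxPoints(r)/1000;bk=bx[np.argsort(bx[:,0])];b=bk[:2].mean(0);f=bk[2:].mean(0);u=(f-b)/np.hypot(*(f-b))
    print(c,best[1],"size",np.round(r[1],1),"card size",np.round(cv2.minAreaRect(P2*1000)[1],1),"yaw",np.degrees(np.arctan2(u[1],u[0])).round(1),"seat from back",(b+u*.051).round(4),"back->card",((cc-b)@u).round(4),((cc-b)@[-u[1],u[0]]).round(4))
sh=cv2.cvtColor(side,cv2.COLOR_BGR2HSV)
b=[k for k in blobs(cv2.inRange(sh,(100,80,40),(135,255,255)),15) if np.hypot(*(k[0]-[262,164]))<12]
print([ (tri((316.4,192.4),k[0]),k[1]) for k in b])
E
python3 go.py .428 -.152 .15 -20
```

```text
red 1734.0 size [ 80.2 180.9] card size [63.1 24.9] yaw -4.2 seat from back [0.5954 0.3261] back->card 0.166 0.0016
green 1728.0 size [ 80. 181.] card size [61.6 23.9] yaw -9.9 seat from back [0.5983 0.1654] back->card 0.1659 0.0008
blue 1730.5 size [179.2  79.9] card size [21.2 59.6] yaw 3.4 seat from back [ 0.5934 -0.1615] back->card 0.1646 -0.0011
yellow 1789.5 size [180.2  81.6] card size [29.  66.1] yaw 15.7 seat from back [ 0.5963 -0.3262] back->card 0.1645 -0.0028
[((array([ 0.43064526, -0.15275675,  0.05536922]), np.float64(0.003753789075832875)), 85.0)]
t 0.1 p [ 0.2987 -0.6046  0.23  ] w 1.003 grip 0.0 | turn [-0.002  0.001  0.808] then shift cm [ -3.32 -46.95   8.  ]
```

Blue goes first.

```bash
python3 -m crank '[[[0,0,0,0,0,0.115],[0,0,0,0,0,0.115],[0,0,0,0,0,0.115],[0,0,0,0,0,0.115],[0,0,0,0,0,0.116],[0,0,0,0,0,0.116],[0,0,0,0,0,0.116]]]' 8.5 30
python3 -m crank '[[[-0.4,-3.5,0.5,0,0,0],[-0.4,-3.5,0.5,0,0,0],[-0.4,-3.5,0.5,0,0,0],[-0.4,-3.5,0.5,0,0,0],[-0.4,-3.5,0.5,0,0,0],[-0.4,-3.5,0.5,0,0,0],[-0.4,-3.5,0.5,0,0,0],[-0.4,-3.5,0.5,0,0,0]]]'
python3 -m crank '[[[0,-3.5,0.5,0,0,0],[0,-3.5,0.5,0,0,0],[0,-3.5,0.5,0,0,0],[0,-3.5,0.5,0,0,0],[0,-3.5,0.5,0,0,0],[0,0,0,0,0,0],[0,0,0,0,0,0]]]'
python3 go.py .428 -.152 .022 -20
```

```text
time: 0.68
tool_pos: [0.2988, -0.6048, 0.2305]
tcp_rot: [-3.091, 0.554, 0.001]
wrist_force: [0.1, -0.3, 0.1]
width: 0.996
grip_force: 0.0
time: 1.35
tool_pos: [0.3644, -0.3292, 0.1906]
tcp_rot: [-3.093, 0.546, 0.001]
wrist_force: [0.7, 0.1, -0.7]
width: 0.993
grip_force: 0.0
time: 1.93
tool_pos: [0.4244, -0.165, 0.1656]
tcp_rot: [-3.095, 0.539, 0.002]
wrist_force: [0.2, 0.7, 0.8]
width: 0.999
grip_force: 0.0
t 1.93 p [ 0.4244 -0.165   0.1656] w 0.999 grip 0.0 | turn [0.    0.001 0.004] then shift cm [-0.1  -1.34 14.36]
```

```bash
python3 -m crank '[[[-0.1,-1.3,2.4,0,0,0],[0,0,2.4,0,0,0],[0,0,2.4,0,0,0],[0,0,2.4,0,0,0],[0,0,2.4,0,0,0],[0,0,1.2,0,0,0],[0,0,1.1,0,0,0],[0,0,0,0,0,0]]]'
python3 go.py .428 -.152 .022 -20
python3 - <<'E'
from h import *
cv2.imwrite("pics/a.png",np.vstack([cv2.resize(read_camera("top")[130:250,260:420],(640,480))[:300],cv2.resize(read_camera("side")[110:210,180:340],(480,300)).copy() if 0 else cv2.resize(read_camera("side")[110:185,190:350],(640,300))]))
E
```

```text
time: 2.6
tool_pos: [0.426, -0.1545, 0.0211]
tcp_rot: [-3.093, 0.548, 0.007]
wrist_force: [-0.8, 1.4, -0.2]
width: 0.995
grip_force: 0.0
t 2.6 p [ 0.426  -0.1545  0.0211] w 0.995 grip 0.0 | turn [ 0.     0.004 -0.002] then shift cm [ 0.1  -0.31 -0.09]
```

View pics/a.png

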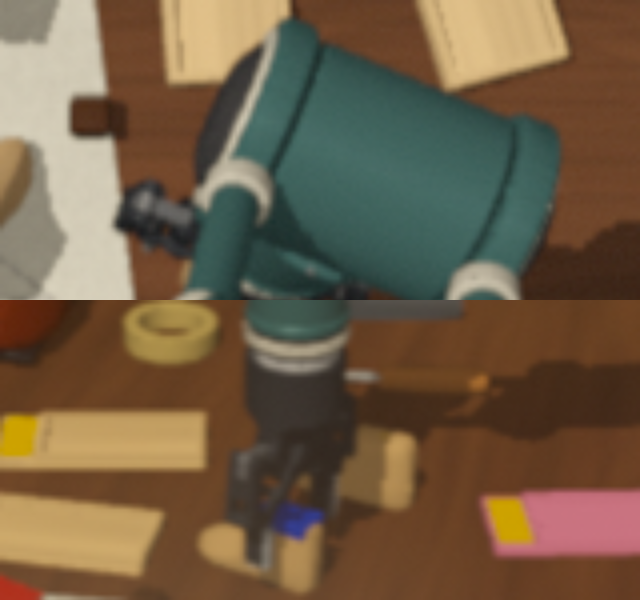

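In the side half, the blue last at about (290,540) stands between the open fingers, so I close.

```bash
python3 -m crank '[[[0,-0.2,0,0,0,0],[0,0,0,0,0,0],[0,0,0,0,0,0],[0,0,0,0,0,0],[0,0,0,0,0,0],[0,0,0,0,0,0],[0,0,0,0,0,0],[0,0,0,0,0,0]]]' 0 40
python3 -m crank '[[[0,0,-0.5,0,0,0],[0,0,-1,0,0,0],[0,0,-1.5,0,0,0],[0,0,-1.5,0,0,0],[0,0,-1.5,0,0,0],[0,0,-1.5,0,0,0],[0,0,-0.5,0,0,0],[0,0,0,0,0,0]]]'
python3 go.py .594 -.161 .1 3.5
```

```text
time: 3.37
tool_pos: [0.4294, -0.1525, 0.0241]
tcp_rot: [3.094, -0.545, 0.002]
wrist_force: [-0.4, 0.1, 5.7]
width: 0.35
grip_force: 40.2
time: 4.03
tool_pos: [0.43, -0.1528, 0.1052]
tcp_rot: [3.093, -0.546, 0.006]
wrist_force: [-0.1, 0.9, -1.5]
width: 0.351
grip_force: 39.4
t 4.03 p [ 0.43   -0.1528  0.1052] w 0.351 grip 39.4 | turn [ 0.001 -0.004 -0.41 ] then shift cm [16.32  1.82  0.52]
```

```bash
python3 -m crank '[[[0,0,0,0,0,-0.103],[0,0,0,0,0,-0.103],[0,0,0,0,0,-0.102],[0,0,0,0,0,-0.102]]]'
python3 -m crank '[[[2.7,0.3,0,0,0,0],[2.7,0.3,0,0,0,0],[2.7,0.3,0.1,0,0,0],[2.7,0.3,0.2,0,0,0],[2.7,0.3,0.2,0,0,0],[2.8,0.3,0,0,0,0],[0,0,0,0,0,0],[0,0,0,0,0,0]]]'
python3 go.py .594 -.161 .036 3.5
python3 - <<'E'
from h import *
s=read_camera("side");cv2.imwrite("pics/b.png",cv2.resize(s[90:240,120:320],(800,600)))
E
```

```text
time: 4.37
tool_pos: [0.4278, -0.1519, 0.1021]
tcp_rot: [-3.139, -0.103, 0.003]
wrist_force: [-0.4, 0.2, -0.8]
width: 0.349
grip_force: 39.4
time: 5.03
tool_pos: [0.5928, -0.16, 0.0967]
tcp_rot: [-3.139, -0.097, 0.003]
wrist_force: [-1.5, -0.0, -1.7]
width: 0.348
grip_force: 39.5
t 5.03 p [ 0.5928 -0.16    0.0967] w 0.348 grip 39.5 | turn [-0.001  0.002  0.   ] then shift cm [0.12 0.1  6.07]
```

View pics/b.png

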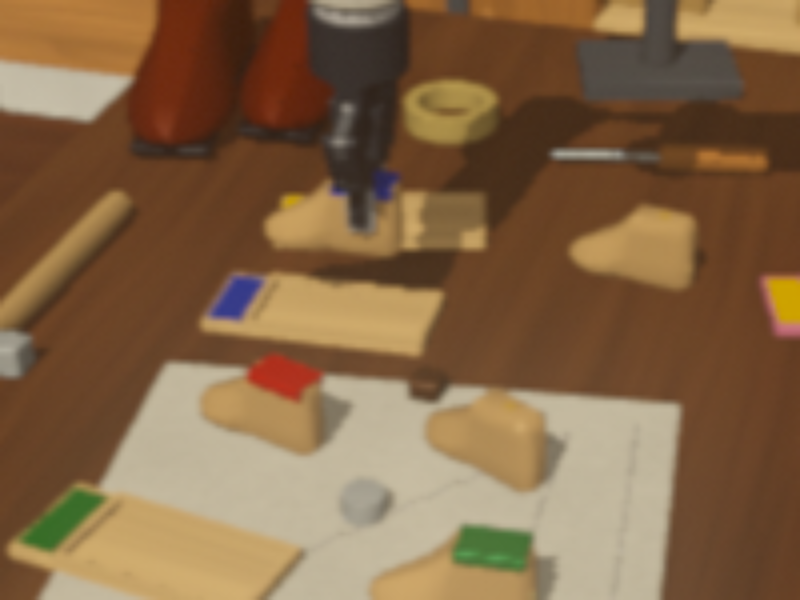

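The blue last hangs level at (335,225), toe toward the card. I lower it.

```bash
python3 -m crank '[[[0.1,0.1,1.5,0,0,0],[0,0,1.5,0,0,0],[0,0,1.5,0,0,0],[0,0,1,0,0,0],[0,0,0.5,0,0,0],[0,0,0,0,0,0]]]'
python3 -m crank '[[[0,0,0.15,0,0,0],[0,0,0.15,0,0,0],[0,0,0.15,0,0,0],[0,0,0,0,0,0]]]'
python3 go.py .594 -.161 .03 3.5
```

```text
time: 5.58
tool_pos: [0.5913, -0.1608, 0.0365]
tcp_rot: [-3.139, -0.095, 0.006]
wrist_force: [0.2, -0.5, -0.3]
width: 0.345
grip_force: 39.5
time: 5.92
tool_pos: [0.594, -0.1614, 0.0343]
tcp_rot: [3.14, 0.095, 0.001]
wrist_force: [1.0, 0.1, -1.0]
width: 0.347
grip_force: 39.5
t 5.92 p [ 0.594  -0.1614  0.0343] w 0.347 grip 39.5 | turn [ 0.    -0.001 -0.   ] then shift cm [ 0.   -0.04  0.43]
```

```bash
python3 -m crank '[[[0,0,0.1,0,0,0],[0,0,0.1,0,0,0],[0,0,0.1,0,0,0],[0,0,0,0,0,0],[0,0,0,0,0,0]]]'
python3 -m crank '[[[0,0,0.1,0,0,0],[0,0,0,0,0,0],[0,0,0,0,0,0]]]'
```

```text
time: 6.33
tool_pos: [0.5935, -0.1612, 0.0307]
tcp_rot: [-3.14, -0.096, 0.0]
wrist_force: [-0.5, -0.3, -0.7]
width: 0.344
grip_force: 39.5
time: 6.58
tool_pos: [0.5938, -0.1614, 0.0301]
tcp_rot: [3.14, 0.095, 0.001]
wrist_force: [-0.7, 0.4, 1.6]
width: 0.344
grip_force: 39.5
```

```bash
python3 -m crank '[[[0,0,0.08,0,0,0],[0,0,0,0,0,0]]]'
python3 -m crank '[[[0,0,0,0,0,0],[0,0,0,0,0,0],[0,0,0,0,0,0],[0,0,0,0,0,0],[0,0,0,0,0,0]]]' 8.5
python3 -m crank '[[[0,0,-1,0,0,0],[0,0,-2,0,0,0],[0,0,-3,0,0,0],[0,0,-3,0,0,0],[0,0,-3,0,0,0],[0,0,0,0,0,0]]]'
python3 go.py .5995 .007 .15 -19
```

```text
time: 6.75
tool_pos: [0.5938, -0.1614, 0.0301]
tcp_rot: [3.14, 0.096, 0.0]
wrist_force: [-2.1, 0.5, 5.9]
width: 0.347
grip_force: 40.2
time: 7.17
tool_pos: [0.5935, -0.1612, 0.0287]
tcp_rot: [-3.14, -0.096, 0.0]
wrist_force: [0.4, 0.7, -0.1]
width: 0.995
grip_force: 0.0
time: 7.67
tool_pos: [0.5984, -0.1627, 0.1577]
tcp_rot: [3.136, 0.095, 0.019]
wrist_force: [1.2, 0.0, 0.9]
width: 0.991
grip_force: 0.0
t 7.67 p [ 0.5984 -0.1627  0.1577] w 0.991 grip 0.0 | turn [ 0.002 -0.013  0.392] then shift cm [ -5.42 -16.09   0.77]
```

Blue is set down. Red is next: turn, move over and descend.

```bash
python3 -m crank '[[[0,0,0,0,0,0.098],[0,0,0,0,0,0.098],[0,0,0,0,0,0.098],[0,0,0,0,0,0.098],[-1.3,-4,0,0,0,0],[-1.3,-4,0,0,0,0],[-1.3,-4,0,0,0,0],[-1.3,-4,0,0,0,0]]]'
python3 -m crank '[[[0,0,0,0,0,0],[0,0,0,0,0,0]]]'
python3 go.py .6 .007 .024 -19
python3 - <<'E'
from h import *
cv2.imwrite("pics/c.png",cv2.resize(read_camera("side")[110:260,120:320],(800,600)))
E
```

```text
time: 8.33
tool_pos: [0.5962, 0.0066, 0.1494]
tcp_rot: [-3.098, 0.52, -0.001]
wrist_force: [1.1, 0.1, 0.3]
width: 0.995
grip_force: 0.0
time: 8.5
tool_pos: [0.5963, 0.0076, 0.1493]
tcp_rot: [3.1, -0.511, 0.0]
wrist_force: [-0.3, -0.1, -0.6]
width: 0.998
grip_force: 0.0
t 8.5 p [0.5963 0.0076 0.1493] w 0.998 grip 0.0 | turn [-0.    -0.     0.005] then shift cm [ 0.37 -0.06 12.53]
```

View pics/c.png

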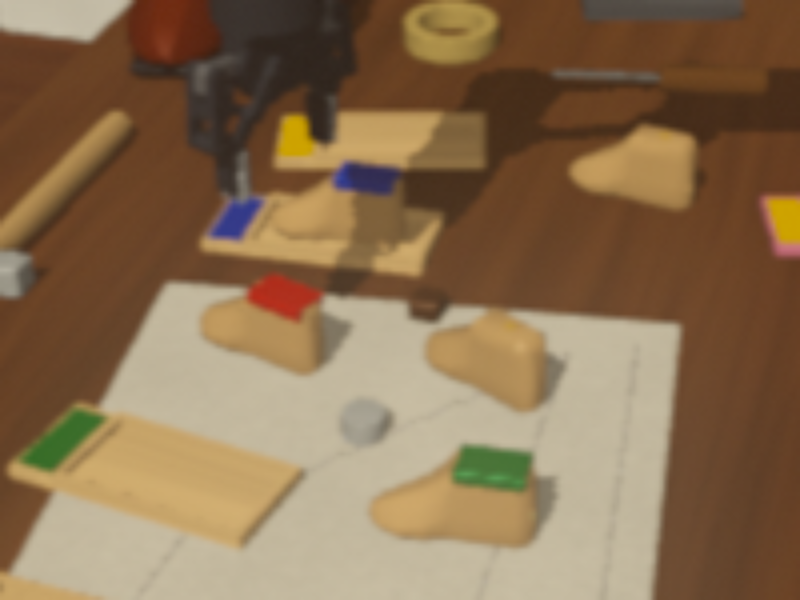

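The blue last stands flat in its tray at (340,205). I grasp red.

```bash
python3 -m crank '[[[0.4,0,2.4,0,0,0],[0,0,2.4,0,0,0],[0,0,2.4,0,0,0],[0,0,2.4,0,0,0],[0,0,1.8,0,0,0],[0,0,1,0,0,0],[0,0,0,0,0,0],[0,0,0,0,0,0]]]'
python3 -m crank '[[[0,0,0,0,0,0],[0,0,0,0,0,0],[0,0,0,0,0,0],[0,0,0,0,0,0],[0,0,0,0,0,0],[0,0,0,0,0,0],[0,0,0,0,0,0],[0,0,0,0,0,0]]]' 0 40
python3 -m crank '[[[0,0,-0.5,0,0,0],[0,0,-1,0,0,0],[0,0,-1.5,0,0,0],[0,0,-1.5,0,0,0],[0,0,-1.5,0,0,0],[0,0,-1.5,0,0,0],[0,0,-0.5,0,0,0],[0,0,0,0,0,0]]]'
python3 go.py .596 .326 .1 -4
```

```text
time: 9.22
tool_pos: [0.6001, 0.0029, 0.0249]
tcp_rot: [3.098, -0.52, -0.001]
wrist_force: [0.6, 0.1, 0.8]
width: 0.994
grip_force: 0.0
time: 9.88
tool_pos: [0.6012, 0.0042, 0.0262]
tcp_rot: [-3.098, 0.517, -0.003]
wrist_force: [-0.8, 1.9, 6.4]
width: 0.348
grip_force: 40.7
time: 10.55
tool_pos: [0.6015, 0.004, 0.107]
tcp_rot: [-3.098, 0.518, -0.005]
wrist_force: [-0.8, 0.2, -1.2]
width: 0.344
grip_force: 40.0
t 10.55 p [0.6015 0.004  0.107 ] w 0.344 grip 40.0 | turn [-0.001 -0.003 -0.261] then shift cm [ -2.79 -32.08   0.7 ]
```

```bash
python3 -m crank '[[[0,0,0,0,0,-0.087],[0,0,0,0,0,-0.087],[0,0,0,0,0,-0.087],[-0.3,-3.2,0,0,0,0],[-0.3,-3.2,0,0,0,0],[-0.3,-3.2,0,0,0,0],[-0.3,-3.2,0,0,0,0],[-0.3,-3.2,0,0,0,0]]]'
python3 -m crank '[[[-0.3,-3.2,0,0,0,0],[-0.3,-3.2,0,0,0,0],[-0.3,-3.2,0,0,0,0],[-0.3,-3.2,0.2,0,0,0],[-0.1,-3.2,0.2,0,0,0],[0,0,0,0,0,0],[0,0,0,0,0,0]]]'
python3 go.py .596 .326 .042 -4
```

```text
time: 11.22
tool_pos: [0.5951, 0.1658, 0.1035]
tcp_rot: [3.139, -0.111, -0.004]
wrist_force: [0.4, -0.4, -1.2]
width: 0.348
grip_force: 40.1
time: 11.8
tool_pos: [0.5934, 0.3266, 0.0991]
tcp_rot: [3.138, -0.105, -0.004]
wrist_force: [0.0, -0.8, -1.4]
width: 0.348
grip_force: 40.3
t 11.8 p [0.5934 0.3266 0.0991] w 0.348 grip 40.3 | turn [0.001 0.002 0.003] then shift cm [0.27 0.04 5.71]
```

```bash
python3 -m crank '[[[0.3,0,1.5,0,0,0],[0,0,1.5,0,0,0],[0,0,1.5,0,0,0],[0,0,1,0,0,0],[0,0,0.4,0,0,0],[0,0,0,0,0,0],[0,0,0,0,0,0]]]'
python3 -m crank '[[[0,0,0.1,0,0,0],[0,0,0.1,0,0,0],[0,0,0.1,0,0,0],[0,0,0.1,0,0,0],[0,0,0,0,0,0],[0,0,0,0,0,0]]]'
python3 go.py .596 .326 .032 -4
```

```text
time: 12.38
tool_pos: [0.5976, 0.3245, 0.0414]
tcp_rot: [3.139, -0.111, -0.001]
wrist_force: [0.5, -0.3, -1.2]
width: 0.346
grip_force: 40.3
time: 12.88
tool_pos: [0.5977, 0.3251, 0.0381]
tcp_rot: [-3.14, 0.11, -0.0]
wrist_force: [1.1, 0.1, -1.5]
width: 0.343
grip_force: 40.3
t 12.88 p [0.5977 0.3251 0.0381] w 0.343 grip 40.3 | turn [-0. -0. -0.] then shift cm [-0.17 -0.08  0.61]
```

```bash
python3 -m crank '[[[0,0,0.15,0,0,0],[0,0,0.15,0,0,0],[0,0,0.1,0,0,0],[0,0,0.1,0,0,0],[0,0,0,0,0,0],[0,0,0,0,0,0]]]'
python3 -m crank '[[[0,0,0.1,0,0,0],[0,0,0,0,0,0],[0,0,0,0,0,0]]]'
python3 go.py .596 .326 .032 -4
```

```text
time: 13.38
tool_pos: [0.5976, 0.325, 0.0328]
tcp_rot: [3.139, -0.11, -0.0]
wrist_force: [-0.3, 0.0, -1.9]
width: 0.348
grip_force: 40.3
time: 13.63
tool_pos: [0.598, 0.3252, 0.0323]
tcp_rot: [-3.139, 0.11, -0.001]
wrist_force: [-1.3, -1.4, -0.1]
width: 0.346
grip_force: 40.3
t 13.63 p [0.598  0.3252 0.0323] w 0.346 grip 40.3 | turn [-0.    -0.001 -0.   ] then shift cm [-0.2  -0.07  0.03]
```

```bash
python3 -m crank '[[[0,0,0.1,0,0,0],[0,0,0,0,0,0]]]'
python3 -m crank '[[[0,0,0,0,0,0],[0,0,0,0,0,0],[0,0,0,0,0,0],[0,0,0,0,0,0],[0,0,0,0,0,0]]]' 8.5
python3 -m crank '[[[0,0,-1,0,0,0],[0,0,-2,0,0,0],[0,0,-3,0,0,0],[0,0,-3,0,0,0],[0,0,-3,0,0,0],[0,0,0,0,0,0]]]'
python3 go.py .405 .153 .15 5
```

```text
time: 13.8
tool_pos: [0.5979, 0.3251, 0.0322]
tcp_rot: [-3.14, 0.11, -0.0]
wrist_force: [-2.5, -1.1, 4.9]
width: 0.345
grip_force: 40.8
time: 14.22
tool_pos: [0.5977, 0.325, 0.0308]
tcp_rot: [3.14, -0.11, -0.0]
wrist_force: [0.0, 0.2, -0.4]
width: 0.991
grip_force: 0.0
time: 14.72
tool_pos: [0.6022, 0.3273, 0.1604]
tcp_rot: [-3.133, 0.11, -0.019]
wrist_force: [1.4, 0.4, 1.7]
width: 0.993
grip_force: 0.0
t 14.72 p [0.6022 0.3273 0.1604] w 0.993 grip 0.0 | turn [-0.006 -0.012 -0.157] then shift cm [-21.16  15.64   1.04]
```

Red is down. Green is next.

```bash
python3 -m crank '[[[0,0,0,0,0,-0.08],[0,0,0,0,0,-0.077],[-3,2.2,0.1,0,0,0],[-3,2.2,0.1,0,0,0],[-3,2.2,0.1,0,0,0],[-3,2.2,0.1,0,0,0],[-3,2.2,0.1,0,0,0],[-3,2.2,0.1,0,0,0]]]'
python3 -m crank '[[[-3,2.2,0.1,0,0,0],[0,0,0,0,0,0],[0,0,0,0,0,0]]]'
python3 go.py .4055 .153 .024 5
python3 - <<'E'
from h import *
cv2.imwrite("pics/d.png",cv2.resize(read_camera("side")[170:320,80:280],(800,600)))
E
```

```text
time: 15.38
tool_pos: [0.4285, 0.177, 0.1453]
tcp_rot: [-3.138, -0.137, -0.001]
wrist_force: [0.0, -1.1, 0.5]
width: 0.994
grip_force: 0.0
time: 15.63
tool_pos: [0.4002, 0.1524, 0.144]
tcp_rot: [-3.139, -0.134, -0.001]
wrist_force: [0.8, 1.0, 0.5]
width: 0.997
grip_force: 0.0
t 15.63 p [0.4002 0.1524 0.144 ] w 0.997 grip 0.0 | turn [-0.    -0.    -0.002] then shift cm [ 0.53 -0.02 12.  ]
```

View pics/d.png

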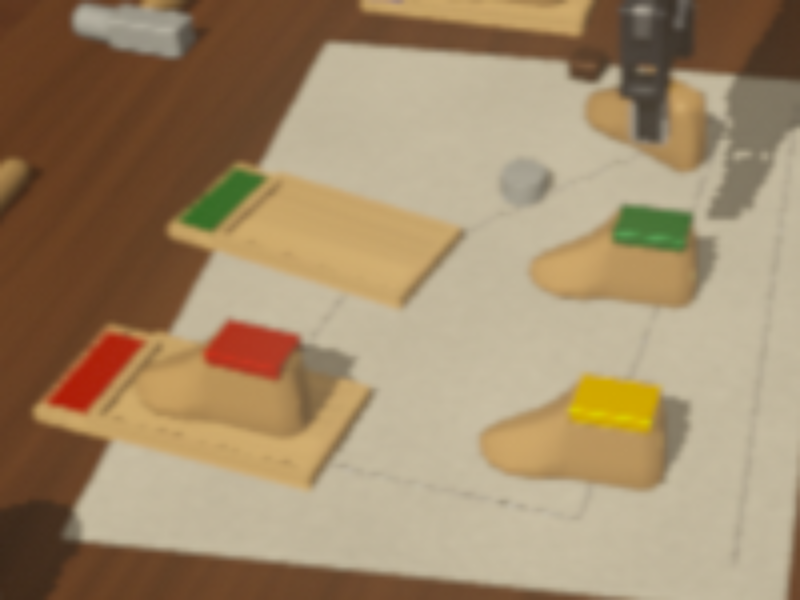

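Red lies flat in its tray at about (225,375). I grasp green at (640,255).

```bash
python3 -m crank '[[[0.5,0,2.4,0,0,0],[0,0,2.4,0,0,0],[0,0,2.4,0,0,0],[0,0,2.4,0,0,0],[0,0,1.6,0,0,0],[0,0,0.8,0,0,0],[0,0,0,0,0,0],[0,0,0,0,0,0]]]'
python3 -m crank '[[[0,0,0,0,0,0],[0,0,0,0,0,0],[0,0,0,0,0,0],[0,0,0,0,0,0],[0,0,0,0,0,0],[0,0,0,0,0,0],[0,0,0,0,0,0],[0,0,0,0,0,0]]]' 0 40
python3 -m crank '[[[0,0,-0.5,0,0,0],[0,0,-1,0,0,0],[0,0,-1.5,0,0,0],[0,0,-1.5,0,0,0],[0,0,-1.5,0,0,0],[0,0,-1.5,0,0,0],[0,0,-0.5,0,0,0],[0,0,0,0,0,0]]]'
python3 go.py .599 .165 .1 -10
```

```text
time: 16.35
tool_pos: [0.4079, 0.1544, 0.0243]
tcp_rot: [-3.138, -0.137, -0.0]
wrist_force: [0.6, -0.2, -0.1]
width: 0.996
grip_force: 0.0
time: 17.02
tool_pos: [0.4075, 0.154, 0.0248]
tcp_rot: [-3.138, -0.136, -0.002]
wrist_force: [-1.2, -0.4, 4.5]
width: 0.344
grip_force: 39.8
time: 17.68
tool_pos: [0.4081, 0.1543, 0.1059]
tcp_rot: [-3.138, -0.136, -0.006]
wrist_force: [0.3, 0.3, -2.0]
width: 0.35
grip_force: 39.3
t 17.68 p [0.4081 0.1543 0.1059] w 0.35 grip 39.3 | turn [-0.001 -0.004  0.261] then shift cm [18.61 -4.37  0.59]
```

```bash
python3 -m crank '[[[0,0,0,0,0,0.087],[0,0,0,0,0,0.087],[0,0,0,0,0,0.087],[3.1,-0.7,0,0,0,0],[3.1,-0.7,0,0,0,0],[3.1,-0.7,0,0,0,0],[3.1,-0.7,0,0,0,0],[3.1,-0.8,0,0,0,0]]]'
python3 -m crank '[[[3.1,-0.7,0.2,0,0,0],[0,0,1.5,0,0,0],[0,0,1.5,0,0,0],[0,0,1.5,0,0,0],[0,0,0.8,0,0,0],[0,0,0.3,0,0,0],[0,0,0,0,0,0],[0,0,0,0,0,0]]]'
python3 go.py .599 .165 .031 -10
```

```text
time: 18.35
tool_pos: [0.566, 0.1621, 0.1023]
tcp_rot: [3.129, -0.273, -0.004]
wrist_force: [0.3, 0.4, -0.4]
width: 0.345
grip_force: 39.3
time: 19.02
tool_pos: [0.5975, 0.164, 0.0461]
tcp_rot: [-3.13, 0.273, -0.0]
wrist_force: [-0.5, -0.5, -1.1]
width: 0.347
grip_force: 39.4
t 19.02 p [0.5975 0.164  0.0461] w 0.347 grip 39.4 | turn [-0.  0.  0.] then shift cm [ 0.14 -0.12  1.51]
```

```bash
python3 -m crank '[[[0.1,-0.1,0.4,0,0,0],[0,0,0.3,0,0,0],[0,0,0.2,0,0,0],[0,0,0.2,0,0,0],[0,0,0.1,0,0,0],[0,0,0.1,0,0,0],[0,0,0,0,0,0],[0,0,0,0,0,0]]]'
python3 -m crank '[[[0,0,0.1,0,0,0],[0,0,0.1,0,0,0],[0,0,0,0,0,0],[0,0,0,0,0,0]]]'
```

```text
time: 19.68
tool_pos: [0.5986, 0.1648, 0.0329]
tcp_rot: [-3.13, 0.273, 0.0]
wrist_force: [0.1, 0.0, -1.9]
width: 0.34
grip_force: 39.4
time: 20.02
tool_pos: [0.5987, 0.1648, 0.031]
tcp_rot: [3.13, -0.273, 0.0]
wrist_force: [-0.9, 0.2, -1.0]
width: 0.341
grip_force: 39.4
```

```bash
python3 -m crank '[[[0,0,0.1,0,0,0],[0,0,0,0,0,0],[0,0,0.05,0,0,0],[0,0,0,0,0,0]]]'
python3 -m crank '[[[0,0,0,0,0,0],[0,0,0,0,0,0],[0,0,0,0,0,0],[0,0,0,0,0,0],[0,0,0,0,0,0]]]' 8.5
python3 -m crank '[[[0,0,-1,0,0,0],[0,0,-2,0,0,0],[0,0,-3,0,0,0],[0,0,-3,0,0,0],[0,0,-3,0,0,0],[0,0,0,0,0,0]]]'
python3 go.py .385 .308 .15 5
```

```text
time: 20.35
tool_pos: [0.5987, 0.1648, 0.0309]
tcp_rot: [3.13, -0.273, 0.0]
wrist_force: [-4.2, 0.1, 7.4]
width: 0.348
grip_force: 40.4
time: 20.77
tool_pos: [0.5986, 0.1648, 0.0293]
tcp_rot: [3.13, -0.273, -0.0]
wrist_force: [-0.1, 0.5, -0.2]
width: 0.995
grip_force: 0.0
time: 21.27
tool_pos: [0.6035, 0.1659, 0.1582]
tcp_rot: [-3.126, 0.273, -0.02]
wrist_force: [0.0, -0.5, 1.1]
width: 0.997
grip_force: 0.0
t 21.27 p [0.6035 0.1659 0.1582] w 0.997 grip 0.0 | turn [-0.004 -0.013 -0.261] then shift cm [-20.53 -16.06   0.82]
```

Green is down. Yellow is last.

```bash
python3 -m crank '[[[0,0,0,0,0,-0.087],[0,0,0,0,0,-0.087],[0,0,0,0,0,-0.087],[-2.9,-2.3,0,0,0,0],[-2.9,-2.3,0,0,0,0],[-2.9,-2.3,0,0,0,0],[-2.9,-2.3,0,0,0,0],[-2.9,-2.3,0,0,0,0]]]'
python3 -m crank '[[[-2.9,-2.3,0,0,0,0],[-2.9,-2.3,0,0,0,0],[0,0,0,0,0,0],[0,0,0,0,0,0]]]'
python3 go.py .385 .308 .024 5
python3 - <<'E'
from h import *
cv2.imwrite("pics/e.png",cv2.resize(read_camera("side")[170:320,80:280],(800,600)))
E
```

```text
time: 21.93
tool_pos: [0.4428, 0.2673, 0.1498]
tcp_rot: [-3.138, -0.135, -0.001]
wrist_force: [0.3, -0.2, 0.4]
width: 0.996
grip_force: 0.0
time: 22.27
tool_pos: [0.381, 0.3085, 0.1498]
tcp_rot: [-3.138, -0.142, -0.001]
wrist_force: [-0.1, -0.3, 0.1]
width: 0.994
grip_force: 0.0
t 22.27 p [0.381  0.3085 0.1498] w 0.994 grip 0.0 | turn [-0.    -0.     0.003] then shift cm [ 0.4   0.08 12.58]
```

View pics/e.png

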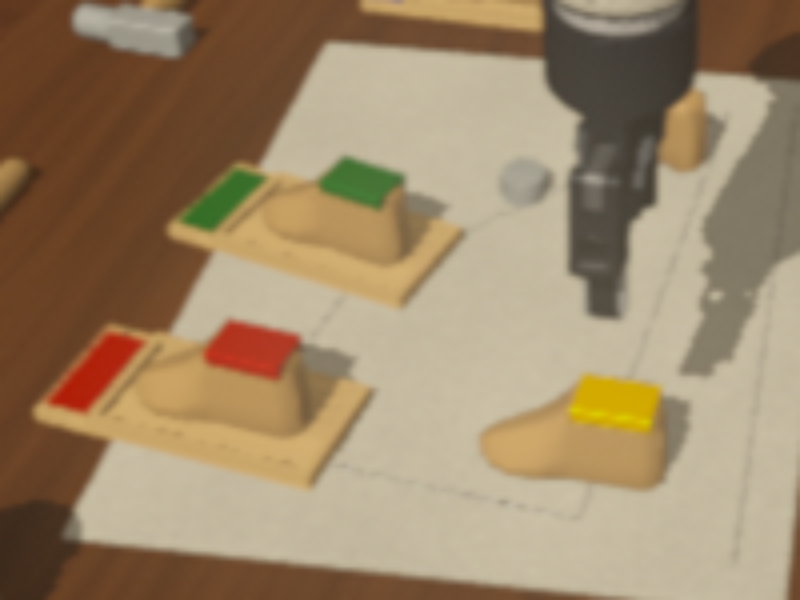

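Green and red lie flat at (340,210) and (225,375). I grasp yellow and lift it higher, because its path crosses other lasts.

```bash
python3 -m crank '[[[0.3,0,2.4,0,0,0],[0,0,2.4,0,0,0],[0,0,2.4,0,0,0],[0,0,2.4,0,0,0],[0,0,1.9,0,0,0],[0,0,1,0,0,0],[0,0,0,0,0,0],[0,0,0,0,0,0]]]'
python3 -m crank '[[[0,0,0,0,0,0],[0,0,0,0,0,0],[0,0,0,0,0,0],[0,0,0,0,0,0],[0,0,0,0,0,0],[0,0,0,0,0,0],[0,0,0,0,0,0],[0,0,0,0,0,0]]]' 0 40
python3 -m crank '[[[0,0,-0.5,0,0,0],[0,0,-1.5,0,0,0],[0,0,-2.5,0,0,0],[0,0,-2.5,0,0,0],[0,0,-2.5,0,0,0],[0,0,-2.5,0,0,0],[0,0,-1,0,0,0],[0,0,0,0,0,0]]]'
python3 go.py .597 -.326 .15 16
```

```text
time: 22.98
tool_pos: [0.3862, 0.3073, 0.0244]
tcp_rot: [3.138, 0.134, -0.001]
wrist_force: [-0.5, 0.4, 0.6]
width: 0.997
grip_force: 0.0
time: 23.65
tool_pos: [0.3861, 0.3083, 0.0255]
tcp_rot: [-3.138, -0.137, -0.002]
wrist_force: [-0.8, -1.5, 6.2]
width: 0.35
grip_force: 39.3
time: 24.32
tool_pos: [0.3871, 0.3092, 0.1575]
tcp_rot: [-3.135, -0.136, -0.008]
wrist_force: [0.1, -0.3, -1.2]
width: 0.35
grip_force: 38.9
t 24.32 p [0.3871 0.3092 0.1575] w 0.35 grip 38.9 | turn [-0.003 -0.005 -0.192] then shift cm [ 2.67 66.84  0.75]
```

```bash
python3 -m crank '[[[0,0,0,0,0,-0.096],[0,0,0,0,0,-0.096],[0.1,3.3,0,0,0,0],[0.1,3.3,0,0,0,0],[0.1,3.3,0,0,0,0],[0.1,3.3,0,0,0,0],[0.1,3.3,0,0,0,0],[0.1,3.3,0,0,0,0]]]'
python3 -m crank '[[[0.1,3.3,0,0,0,0],[0.1,3.3,0,0,0,0],[0.1,3.3,0,0,0,0],[0.1,3.3,0,0,0,0],[0.1,3.3,0,0,0,0],[0.1,3.3,0,0,0,0],[0.1,3.3,0,0,0,0],[0.1,3.3,0,0,0,0]]]'
python3 -m crank '[[[0.2,3.3,0,0,0,0],[0.2,3.3,0,0,0,0],[0.2,3.3,0,0,0,0],[0.2,3.3,0,0,0,0],[0.2,3.3,0,0,0,0],[0.2,0.8,0,0,0,0],[0,0,0,0,0,0],[0,0,0,0,0,0]]]'
python3 go.py .597 -.326 .046 16
```

```text
time: 24.98
tool_pos: [0.4443, 0.1174, 0.1522]
tcp_rot: [3.111, 0.437, -0.005]
wrist_force: [0.6, -1.2, -1.3]
width: 0.347
grip_force: 39.8
time: 25.65
tool_pos: [0.5247, -0.1337, 0.1518]
tcp_rot: [-3.109, -0.436, 0.005]
wrist_force: [0.2, -0.0, -0.3]
width: 0.346
grip_force: 39.8
time: 26.32
tool_pos: [0.5839, -0.2948, 0.152]
tcp_rot: [-3.108, -0.435, 0.005]
wrist_force: [-0.4, -0.7, -2.0]
width: 0.351
grip_force: 39.9
t 26.32 p [ 0.5839 -0.2948  0.152 ] w 0.351 grip 39.9 | turn [-0.003  0.003 -0.001] then shift cm [ 0.4   3.37 10.6 ]
```

```bash
python3 -m crank '[[[0.4,3.3,0,0,0,0],[0,0,2,0,0,0],[0,0,2,0,0,0],[0,0,2,0,0,0],[0,0,2,0,0,0],[0,0,1.5,0,0,0],[0,0,0.6,0,0,0],[0,0,0,0,0,0]]]'
python3 -m crank '[[[0,0,0,0,0,0]]]'
python3 go.py .597 -.326 .0315 16
```

```text
time: 26.98
tool_pos: [0.5962, -0.3239, 0.0509]
tcp_rot: [-3.108, -0.438, 0.006]
wrist_force: [0.2, -0.2, -1.0]
width: 0.35
grip_force: 39.9
time: 27.07
tool_pos: [0.5981, -0.3254, 0.0536]
tcp_rot: [-3.111, -0.437, 0.0]
wrist_force: [0.6, -0.2, -0.5]
width: 0.352
grip_force: 39.9
t 27.07 p [ 0.5981 -0.3254  0.0536] w 0.352 grip 39.9 | turn [-0.  0.  0.] then shift cm [-0.12  0.03  2.21]
```

```bash
python3 -m crank '[[[-0.1,0,0.5,0,0,0],[0,0,0.4,0,0,0],[0,0,0.4,0,0,0],[0,0,0.3,0,0,0],[0,0,0.2,0,0,0],[0,0,0.1,0,0,0],[0,0,0.1,0,0,0],[0,0,0,0,0,0]]]'
python3 -m crank '[[[0,0,0.1,0,0,0],[0,0,0.1,0,0,0],[0,0,0,0,0,0],[0,0,0,0,0,0]]]'
```

```text
time: 27.73
tool_pos: [0.597, -0.3264, 0.0333]
tcp_rot: [-3.111, -0.436, 0.0]
wrist_force: [-0.4, 0.0, -1.0]
width: 0.355
grip_force: 39.9
time: 28.07
tool_pos: [0.5974, -0.3265, 0.0317]
tcp_rot: [3.111, 0.436, 0.001]
wrist_force: [0.2, -0.1, -0.0]
width: 0.347
grip_force: 40.0
```

```bash
python3 -m crank '[[[0,0,0.1,0,0,0],[0,0,0,0,0,0],[0,0,0.05,0,0,0],[0,0,0,0,0,0]]]'
python3 -m crank '[[[0,0,0,0,0,0],[0,0,0,0,0,0],[0,0,0,0,0,0],[0,0,0,0,0,0],[0,0,0,0,0,0]]]' 8.5
python3 -m crank '[[[0,0,-1,0,0,0],[0,0,-2,0,0,0],[0,0,-3,0,0,0],[0,0,-3,0,0,0],[0,0,-3,0,0,0],[0,0,-1,0,0,0],[0,0,0,0,0,0]]]'
python3 -m crank '[[[-3,3,0,0,0,0],[-3,3,0,0,0,0],[-3,3,0,0,0,0],[-3,3,0,0,0,0],[-3,3,0,0,0,0],[-3,3,0,0,0,0],[-3,3,0,0,0,0],[0,0,0,0,0,0]]]'
python3 - <<'E'
from h import *
t,s=read_camera("top"),read_camera("side")
cv2.imwrite("pics/top9.png",t);cv2.imwrite("pics/side9.png",s)
cv2.imwrite("pics/f.png",np.vstack([cv2.resize(t[70:235,95:415],(580,299)),cv2.resize(s[120:300,80:320],(400,300)).copy() if 0 else cv2.resize(s[120:300,60:408],(580,300))]))
o=cv2.imread("pics/top0.png")
seat=dict(red=(.596,.326,-4),green=(.599,.165,-10),blue=(.594,-.161,3.5),yellow=(.597,-.326,16))
for c,(x,y,a) in seat.items():
    bs=blobs(cmask(t,c),15); p=proj("top",[x,y,.066])[0]
    b=min(bs,key=lambda b:np.hypot(*(b[0]-p)));q=plane("top",b[0],.066)[0,:2];d=q-[x,y];u=np.array([np.cos(np.radians(a)),np.sin(np.radians(a))])
    bside=min(blobs(cv2.inRange(cv2.cvtColor(s,cv2.COLOR_BGR2HSV),(100,80,40),(135,255,255)) if c=="blue" else cmask(s,c),15),key=lambda b:np.hypot(*(b[0]-proj("side",[x,y,.062])[0])))
    print(c,q.round(4),"along,across mm",np.round([d@u*1e3,d@[-u[1],u[0]]*1e3],1),"tri z",tri(b[0],bside[0])[0].round(4))
E
```

```text
time: 28.4
tool_pos: [0.5974, -0.3266, 0.0316]
tcp_rot: [3.111, 0.436, 0.001]
wrist_force: [-2.6, 1.8, 6.6]
width: 0.35
grip_force: 40.7
time: 28.82
tool_pos: [0.597, -0.3263, 0.0296]
tcp_rot: [-3.111, -0.436, 0.001]
wrist_force: [0.5, -0.4, -0.4]
width: 0.99
grip_force: 0.0
time: 29.4
tool_pos: [0.5998, -0.3279, 0.1655]
tcp_rot: [3.106, 0.436, 0.011]
wrist_force: [0.8, 0.2, 0.2]
width: 0.995
grip_force: 0.0
time: 30.07
tool_pos: [0.4498, -0.5874, 0.1573]
tcp_rot: [3.112, 0.427, -0.006]
wrist_force: [-0.3, -0.8, -0.4]
width: 0.997
grip_force: 0.0
red [0.595  0.3245] along,across mm [-0.9 -1.5] tri z [0.5974 0.3267 0.0606]
green [0.5959 0.1651] along,across mm [-3.1 -0.5] tri z [0.5986 0.1663 0.061 ]
blue [ 0.5932 -0.1599] along,across mm [-0.7  1.2] tri z [ 0.5959 -0.161   0.0595]
yellow [ 0.5958 -0.3248] along,across mm [-0.8  1.5] tri z [ 0.5981 -0.3273  0.059 ]
```

View pics/f.png

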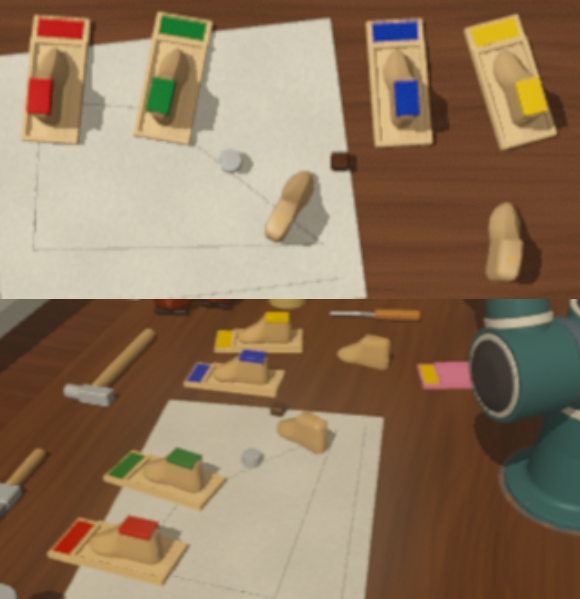

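The picture shows each painted last flat in the tray of its own colour, toe to the card: red (45,80), green (165,80), blue (400,85) and yellow (520,80). Their heels measure within about 3 mm of the seats. The plain lasts look undisturbed, and the arm is clear, so I hand in.

```bash
python3 -c "
from workcell import *
print(finish_job())"
```

```text
the job is handed in; nothing more can be done
None
```

I put all four painted lasts flat in the trays of their own colours, toes to the cards, with heels about 3 mm or less from the seats by camera; the plain lasts look unmoved, and I handed in at about 30 s (no verdict was returned).

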